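# Lock the dish carrier onto its dock with the key

### The arm

A 6-joint arm with a two-finger parallel gripper is mounted at the origin on the work surface. World frame = base frame: x ahead of the robot, y to its left, z up, the work surface at z = 0. Lengths are in m, angles in rad, forces in N, time in s.
With the tool pointing down it reaches from about 0.35 to 0.725 m from the base axis. Payload 6 kg.
Tool frame: the origin (TCP) lies between the finger pads; the fingertips stand 25 mm ahead of it and the grasp point (between the pads) lies 6 mm ahead of it; x points along the fingers, z is the direction in which the jaws open and shut, and the axes are right-handed (so a half turn about x gives the same grasp; the last joint's range is limited). The gripper opens to 85 mm and grips with 20 to 120 N. Pads are 22 mm wide; open, the fingers measure 114 mm over their backs; the gripper's body (76 mm by 85 mm) begins 54 mm behind the grasp point. The pads swing forward as they close: fully open they stand 13 mm farther back than shut.
Start: joints at [1.467, 0.04, 0.085, 0, -1.615, -0.334], TCP at [0.254, 0.543, 0.256] pointing down, gripper open.
Joint ranges: [-2.56, 2.56], [-1.29, 2.01], [-1.08, 1.49], [-3.29, 1.98], [-2.81, -0.18], [-2.99, 2.99]. Speed limits (rad/s): [2.57, 2.57, 3.01, 3.14, 3.14, 3.14].

### API

Orientations are given as a unit quaternion [w, x, y, z].
In Python, from rig import ctrl, gripper_to, optics, telemetry gives the robot as it stands. Calls block until the motion is done:
- ctrl.movep(position, orientation): joint-space move of the TCP to a pose.
- ctrl.movel(position, ori=None, vel=0.15): straight line of the TCP; ori=None keeps the orientation; vel is the mean speed in m/s.
- ctrl.move_joints(angles): joint-space move.
- gripper_to(opening): finger opening in m; the grip force is fixed at half the most; returns when the fingers have stopped.
- ctrl.hold(seconds).
- ctrl.inverse_kinematics(position, orientation): joint angles nearest the present ones, or None.
- optics.read_camera(name): name is "side" or "top" or "wrist"; returns the picture (400x640x3 uint8, red, green, blue); there is no depth.
- optics.camera_params(name): a dict with "fx", "fy", "cx", "cy" (pixels), "rvec" (rotation vector, rad) and "tvec" (3), from world to camera coordinates, as OpenCV has them. Camera axes: x right, y down, z forward; pixel columns grow to the right and rows downward; lengths in m; the calibration is good to about 2 mm. The wrist camera is an equidistant fisheye: a pixel r from the principal point sees the ray r / f radians off the axis. A picture is of the moment at which its call begins: read the wrist's pose just before it. camera_params takes no time and is no camera call; for the wrist camera it gives the pose at the moment of the call.
A pose or a line that the arm cannot do raises ctrl.PlanningError and nothing moves.
- ctrl.sign_off(): hands the job in, once; it reports no verdict.
Readings, each from a call of its own:
- telemetry.read_clock(): time.
- telemetry.read_joint_positions(): joint angles.
- telemetry.read_dq(): joint speeds.
- telemetry.read_effort(): joint torques, N m.
- telemetry.read_eef_pos(): TCP position.
- telemetry.read_ee_rot(): TCP orientation.
- telemetry.read_force(): force on the tool from outside, world axes, zero at the start.
- telemetry.read_ft_torque(): the same for the moment, N m.
- telemetry.read_finger_gap(): finger opening in m.
Only numpy, scipy, OpenCV 4.12 (cv2) and the standard library are available. Lean on these libraries where they do the work, as an engineer would, in place of code of your own. Each camera call takes 0.05 s, during which the arm holds its last target.

### The job

Set the white dish carrier on the dock, keeping it level, so that both lugs drop fully into their matching notches. Then turn the key that stands in the lock clockwise as far as it goes, which shoots the bolt over the carrier's flange; turn it back to the one position where it comes out, pull it out, and lay it down in the steel key tray. Do not disturb the other things on the bench.

Things in the scene. Friction and masses are not known exactly. Their poses are not given: they have to be found in the camera images.
- carrier_grip (a point): Loose white dish carrier (0.3 kg), a tray with four culture dishes and a grey upright grip plate in the middle: 60 mm long (x), 12 mm thick (y), from 15 to 78 mm above the feet of the carrier's lugs. This point is on the grip plate, over the carrier's centre, 60 mm above the feet of the lugs; z up. Position not given while held.
- carrier_base (a point): 60 mm below carrier_grip, same axes, level with the lugs' feet. Tray 90 (x) by 100 mm (y), floor 10 to 15 mm up, rim to 26 mm; a 5 mm thick flange stands out 22 mm on its -y side from x = -45 to 10 mm. Two lugs below the floor at the y ends, 10 mm high, 12 mm thick (y): 40 mm wide (x) at -y, 24 mm wide at +y. On the bench it stands on them.
- seat (a point): Where carrier_base comes, with the same axes, when the carrier is home: 8 mm above the bench, on the dock's aluminium block: 90 (x) by 100 mm (y), top at 18 mm, open notches 14 mm deep (y) in its y ends, 43 mm wide at -y (lock side), 27 mm at +y. Lugs have 1.5 mm clearance a side. Carrier's floor rests on the block, flange towards the lock.
- dock: The fixed dock: a white base plate 104 (x) by 220 mm (y), 6 mm thick, with the seat block at +y and the grey lock case (80 by 80 mm, 50 mm high, with a metal face 72 mm across on it) at -y. Axes as seat. In the case a sliding bolt, at x = -30 to -16 mm, 27 to 44 mm high, comes out of the +y face over the seated carrier's flange (top at 23 mm).
- lock_top (a point): On the axis of the lock's upright brass plug, level with the top of the lock's eight-sided metal face, 60 mm above the bench, 120 mm to the -y side of seat; axes as seat. The hole (31 mm) in the 10 mm thick face has one notch, 11 mm wide, reaching 29 mm from the axis: the key's bit passes only there. It points to -y, give or take: see joint plug.
- key_bow (a point): Loose key (98 mm long, 90 g), at the start standing fully in the lock, 11 to 37 degrees anticlockwise of its release position. This point: centre of its round black bow, a flat disc 44 mm across, 10 mm thick (along y: pinch along y), 76 mm above the key's tip, 26 mm above the lock face. z from tip to bow, x the way the bit points. Not given while held.
- key: The same key, origin at the tip of its blade, same axes. Blade 24 mm wide (x), 6 mm thick (y), tip rounded (it will not stand); shoulder 36 by 10 mm, 50 mm up, rests on the face; bit reaches 26 mm from the axis at +x, 18 to 35 mm up. Except at release (x along the notch) the bit is caught under the face and the key lifts only 5 mm; comes out within 5 degrees of release, 50 mm straight up. Not given while held.
- plug (a joint): Turn of the lock's plug, rad, clockwise seen from above; at 0 the bit points to -y of lock_top. Starts at -0.35, hard stops at -0.7 and 1.9. The release position differs each time, between -0.15 and 0.30, with no stop or click: see the notch or feel for it. Key has about 5 degrees of play. Friction 0.05 N m; from about 0.6 it pushes the bolt, 0.1 N m more.
- bolt (a joint): Travel of the bolt, m: near 0 drawn in, about 0.03 shot. Only the turning key pushes it; it stays out when the key is turned back (4 N of friction).
- key_tray: Fixed shallow steel tray for the key, 160 (x) by 140 mm (y), rim 22 mm high, walls and floor 4 mm thick. Origin at the centre of its underside. The key may lie in it any way round or leaning on its rim, not upright.
- media_bottle: Bystander: amber bottle, 68 mm across, 150 mm high; origin at the centre of its underside.
- jar: Bystander: small glass jar, 52 mm across, 65 mm high; origin at the centre of its underside.
- dish_stack: Bystander: stack of three clear culture dishes, 88 mm across, 50 mm high; origin at the centre of its underside.
- tip_box: Bystander: box of pipette tips, 85 by 120 by 72 mm; origin at the centre of its underside.
- spray_bottle: Bystander: spray bottle, 68 mm across, 176 mm high; origin at the centre of its underside.
- pen: Bystander: marker pen, 120 mm long (x), 12 mm thick; origin at the centre of its underside.

How it is judged:
On the way, in this order (a step that is already met when the one before it is completed fails the run):
1. the carrier sits fully home on the dock, both lugs in their notches (z of carrier_base in the frame of seat below 0.002 m and horizontal distance between carrier_base and seat below 0.004 m and angle between the x axis of carrier_base and the x axis of seat, either way round below 0.07 rad and angle between carrier_base's own z axis and vertical below 0.05 rad), for 0.2 s.
2. the key is turned clockwise to the end and the bolt is shot (value of joint plug above 1.78 rad and value of joint bolt above 0.02 m), for 0.1 s.
3. the key is turned back and pulled out of the lock (z of key_bow in the frame of lock_top above 0.078 m), for 0.1 s.
At the end, for the whole second after the job is handed in: Carrier fully home on the dock (2 mm in height, 4 mm sideways, 4 degrees); bolt out by over 20 mm; key at rest in the key tray or leaning on its rim, the centre of its bow under 60 mm above the bench and at most 30 mm outside the tray; all released and still (all of step 1 and value of joint bolt above 0.02 m and x of key_bow in the frame of key_tray between -0.11 and 0.11 m and y of key_bow in the frame of key_tray between -0.1 and 0.1 m and height (world z) of key_bow below 0.06 m and contact force between key and key_tray above 0.2 N and linear speed of each of key, carrier below 0.02 m/s); the robot touches nothing.
It fails at once if the carrier is tipped more than 20 degrees (angle between carrier_base's own z axis and vertical above 0.35 rad).
It fails at once if a bystander is shifted by more than 30 mm or knocked over (distance of any of media_bottle, jar, dish_stack, tip_box, spray_bottle, pen from where it was at the start of the episode above 0.03 m or angle between any of media_bottle, jar, dish_stack, tip_box, spray_bottle's own z axis and vertical above 0.5 rad).
It also fails if it takes over 67 s, if anything falls off the work surface, if the arm or the gripper's body presses on something with over 40 N, if the wrist force passes 120 N, or if a joint passes its speed limit or range.

## Working session

There is one attempt and no reset: what is moved stays moved. The work goes in short steps, each a Python script; the robot and the scene stay as the last script left them, time stands still between calls to the robot, and variables do not carry over. Pictures are saved under pics/ and viewed, and the job is handed in when it is done.

```bash
ls; mkdir -p pics
python3 - <<'E'
from rig import ctrl, gripper_to, optics, telemetry
import cv2
for n in ["top","side","wrist"]:
    p=optics.camera_params(n); print(n,p)
    im=optics.read_camera(n); cv2.imwrite(f"pics/{n}0.png",im[:,:,::-1])
print(telemetry.read_clock(),telemetry.read_eef_pos(),telemetry.read_ee_rot())
E
```

```text
pics
top {'fx': 365.10745024708456, 'fy': 365.10745024708456, 'cx': 323.24469850573735, 'cy': 200.94412274350535, 'rvec': array([ 2.28436729, -1.89954348,  0.21198747]), 'tvec': array([-0.09293252,  0.59167723,  0.82303006])}
side {'fx': 390.8164964499363, 'fy': 390.8164964499363, 'cx': 319.01689912733605, 'cy': 200.61486707611553, 'rvec': array([ 2.13346982, -0.80570197,  0.41008927]), 'tvec': array([-0.42796856,  0.28668635,  0.74294745])}
wrist {'fx': 309.70691628693146, 'fy': 309.70691628693146, 'cx': 317.45263846588585, 'cy': 201.97292612111642, 'rvec': array([-1.57845719,  2.48247246,  0.39965325]), 'tvec': array([ 0.59890466, -0.04046296,  0.38190102])}
0.15 [0.25423524 0.54322997 0.2554969 ] [-0.37980113 -0.59626145 -0.37917634  0.59703324]
```

View pics/top0.png

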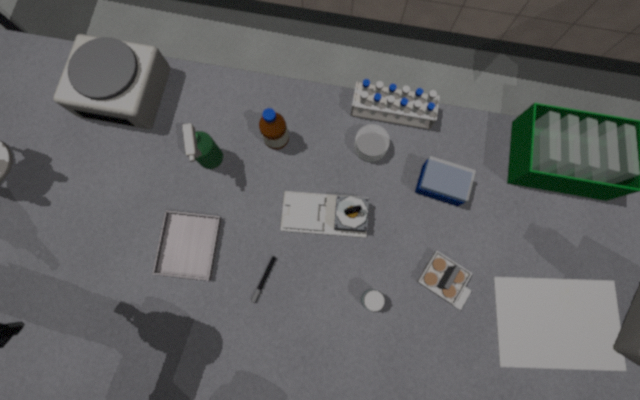

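View pics/side0.png

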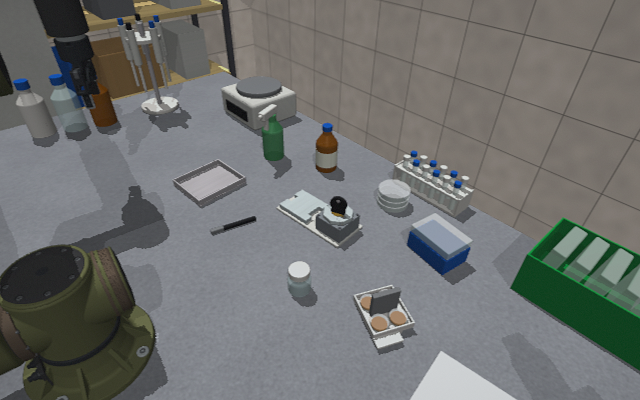

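View pics/wrist0.png

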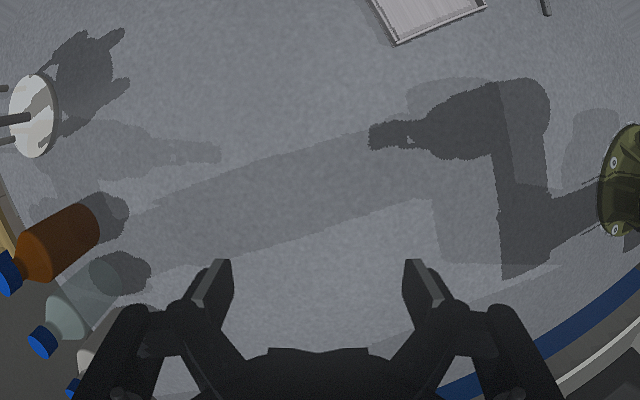

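The top view shows the dock at about (325,213) with the lock at its right end (351,211). The carrier is at (445,280), the key tray at (188,245), the pen at (264,278) and the jar at (374,300). I'll write the ray helpers and get coarse positions from these.

```bash
cat > h.py <<'E'
from rig import ctrl, gripper_to, optics, telemetry
import cv2, numpy as np
from scipy.spatial.transform import Rotation as R
def shot(name,fn=None):
    p=optics.camera_params(name); im=optics.read_camera(name)[:,:,::-1].copy()
    if fn: cv2.imwrite(f"pics/{fn}.png",im)
    return im,p
def ray(p,uv,fish):
    a=np.atleast_2d(uv).astype(float); x=(a[:,0]-p['cx'])/p['fx']; y=(a[:,1]-p['cy'])/p['fy']
    if fish:
        th=np.hypot(x,y); s=np.where(th>1e-9,np.sin(th)/np.maximum(th,1e-9),1); d=np.c_[x*s,y*s,np.cos(th)]
    else: d=np.c_[x,y,np.ones(len(a))]
    M=R.from_rotvec(np.ravel(p['rvec'])); o=M.inv().apply(-np.ravel(p['tvec'])); return o,M.inv().apply(d)
def onz(p,uv,z,fish=False):
    o,d=ray(p,uv,fish); return o+d*((z-o[2])/d[:,2])[:,None]
def proj(p,X,fish=False):
    c=R.from_rotvec(np.ravel(p['rvec'])).apply(np.atleast_2d(X))+np.ravel(p['tvec'])
    if fish:
        r=np.hypot(c[:,0],c[:,1]); th=np.arctan2(r,c[:,2]); k=th/np.maximum(r,1e-9); return np.c_[p['cx']+p['fx']*c[:,0]*k,p['cy']+p['fy']*c[:,1]*k]
    return np.c_[p['cx']+p['fx']*c[:,0]/c[:,2],p['cy']+p['fy']*c[:,1]/c[:,2]]
def down(yaw):  # tool x down, tool z (jaw axis) at world angle yaw
    z=np.array([np.cos(yaw),np.sin(yaw),0]); x=np.array([0,0,-1.]); y=np.cross(z,x)
    q=R.from_matrix(np.c_[x,y,z]).as_quat(); return [q[3],q[0],q[1],q[2]]
def st():
    print('t',round(telemetry.read_clock(),2),'pos',np.round(telemetry.read_eef_pos(),4),'gap',round(float(telemetry.read_finger_gap()),4),'F',np.round(telemetry.read_force(),1),'M',np.round(telemetry.read_ft_torque(),2),'q',np.round(telemetry.read_joint_positions(),3))
def blob(mask):
    n,l,s,c=cv2.connectedComponentsWithStats(mask.astype(np.uint8)); i=1+np.argmax(s[1:,4]); return l==i,c[i],s[i]
E
python3 - <<'E'
from h import *
im=cv2.imread('pics/top0.png'); p=optics.camera_params('top')
for n,uv,z in [('dock corners',[[286,192],[370,197],[366,237],[281,231]],.006),('lock',[[352,211]],.06),('carrier corners',[[438,251],[474,267],[455,305],[419,284]],.026),('grip',[[448,276]],.07),
 ('tray',[[168,211],[221,212],[212,281],[155,275]],.02),('pen',[[275,257],[255,301]],.01),('jar',[[374,300]],.065),('bottle',[[268,115]],.15),('stack',[[373,140]],.05),('tip',[[446,175]],.07),('spray',[[190,140]],.17)]:
    print(n,np.round(onz(p,uv,z)[:,:2],3).tolist())
M=R.from_rotvec(p['rvec']); print('cam',M.inv().apply(-p['tvec']))
for n,c in [('a',im[165:265,255:395]),('b',im[235:325,390:500])]:
    cv2.imwrite(f'pics/crop_{n}.png',cv2.resize(c,None,fx=5,fy=5,interpolation=cv2.INTER_CUBIC))
E
```

```text
dock corners [[0.617, 0.118], [0.644, -0.099], [0.539, -0.105], [0.515, 0.11]]
lock [[0.588, -0.057]]
carrier corners [[0.534, -0.284], [0.512, -0.375], [0.414, -0.338], [0.447, -0.247]]
grip [[0.475, -0.3]]
tray [[0.511, 0.4], [0.533, 0.268], [0.363, 0.248], [0.351, 0.388]]
pen [[0.448, 0.111], [0.335, 0.136]]
jar [[0.391, -0.14]]
bottle [[0.757, 0.176]]
stack [[0.783, -0.079]]
tip [[0.717, -0.268]]
spray [[0.658, 0.328]]
cam [ 0.41055514 -0.01392479  0.9313149 ]
```

View pics/crop_a.png

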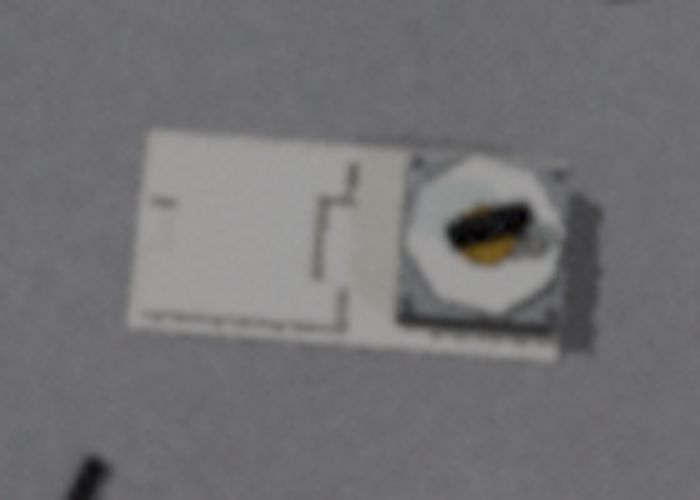

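View pics/crop_b.png

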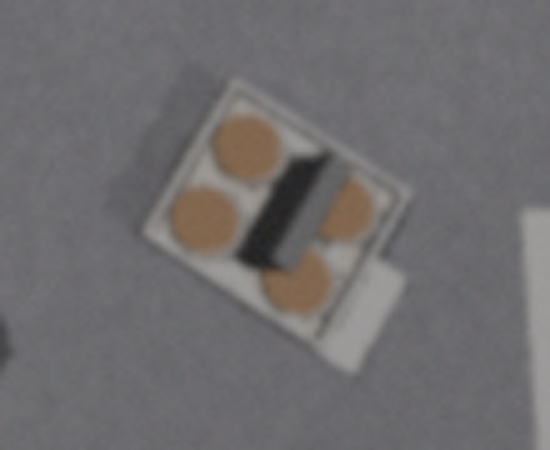

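The top crop shows the lock's face with the black bow and the brass plug, with a grey notch at about (540,235) to the right of the bow. The flange is on the carrier's right-lower side. Next I'll check IK for candidate poses and pick look poses.

Run:
```python
from h import *
p=optics.camera_params('wrist'); M=R.from_rotvec(p['rvec']); c=M.inv().apply(-p['tvec']); q=telemetry.read_ee_rot(); T=R.from_quat([q[1],q[2],q[3],q[0]])
print('cam in tool',T.inv().apply(c-telemetry.read_eef_pos()),'cam axis in tool',T.inv().apply(M.inv().apply([[1,0,0],[0,1,0],[0,0,1]])).round(3).tolist())
def ik(n,pos,yaw):
    for y in (yaw,yaw+np.pi):
        j=ctrl.inverse_kinematics(pos,down(y)); print(n,round(y,2),None if j is None else np.round(j,2))
ik('carrier',[.475,-.305,.07],-.33+1.57)
ik('seat',[.565,.06,.07],.12+1.57)
for pl in (-.35,0,.3,1,1.9): ik('key%.2f'%pl,[.588,-.057,.08],.12-pl)
ik('tray',[.44,.33,.1],0.1)
```

```text
cam in tool [-0.11884244  0.08192078  0.00040282] cam axis in tool [[-0.0, -0.0, 1.0], [-0.315, -0.949, -0.0], [0.949, -0.315, 0.0]]
carrier 1.24 [-0.22  0.01 -0.29  0.   -1.27 -1.69]
carrier 4.38 [-0.22  0.01 -0.29  0.   -1.27  1.46]
seat 1.69 [ 0.46  0.02 -0.28  0.   -1.27 -1.91]
seat 4.83 [ 0.46  0.02 -0.28  0.   -1.27  1.23]
key-0.35 0.47 [ 0.24  0.07 -0.21  0.   -1.29 -2.91]
key-0.35 3.61 [ 0.24  0.07 -0.21  0.   -1.29  0.23]
key0.00 0.12 None
key0.00 3.26 [ 0.24  0.07 -0.21  0.   -1.29 -0.12]
key0.30 -0.18 [ 0.24  0.07 -0.21  0.   -1.29  2.72]
key0.30 2.96 [ 0.24  0.07 -0.21  0.   -1.29 -0.42]
key1.00 -0.88 [ 0.24  0.07 -0.21  0.   -1.29  2.02]
key1.00 2.26 [ 0.24  0.07 -0.21  0.   -1.29 -1.12]
key1.90 -1.78 [ 0.24  0.07 -0.21  0.   -1.29  1.12]
key1.90 1.36 [ 0.24  0.07 -0.21  0.   -1.29 -2.02]
tray 0.1 [ 1.01 -0.05 -0.3   0.   -1.33  2.23]
tray 3.24 [ 1.01 -0.05 -0.3   0.   -1.33 -0.91]
```

Run:
```python
from h import *
ctrl.movep([.60,.0,.25],down(1.69)); st()
im,p=shot('wrist','w1'); np.save('w1.npy',p,allow_pickle=True)
ctrl.movep([.515,-.30,.22],down(1.24)); st()
im,p=shot('wrist','w2'); np.save('w2.npy',p,allow_pickle=True); st()
```

```text
t 2.45 pos [0.6    0.0007 0.25  ] gap 0.0855 F [0.  0.5 0.7] M [-0.    0.01  0.05] q [ 0.335  0.04   0.073 -0.    -1.604 -1.785]
t 3.69 pos [ 0.5156 -0.2992  0.2202] gap 0.0853 F [-0.1  0.3 -0.6] M [-0.02 -0.08  0.01] q [-0.19   0.029  0.007 -0.    -1.549 -1.71 ]
t 3.74 pos [ 0.5157 -0.2989  0.2202] gap 0.0855 F [-0.2 -0.6  0.2] M [ 0.01 -0.03 -0.03] q [-0.189  0.029  0.007 -0.    -1.549 -1.71 ]
```

View pics/w1.png

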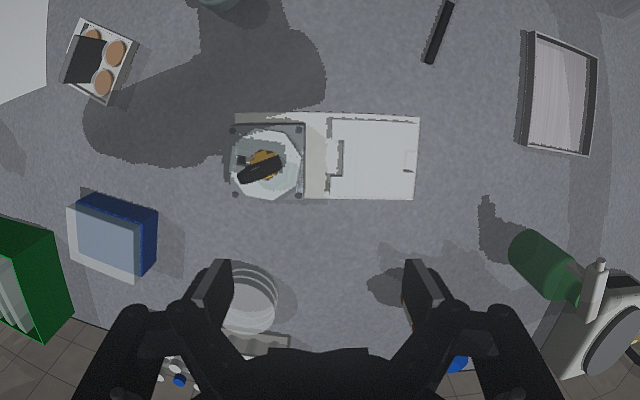

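View pics/w2.png

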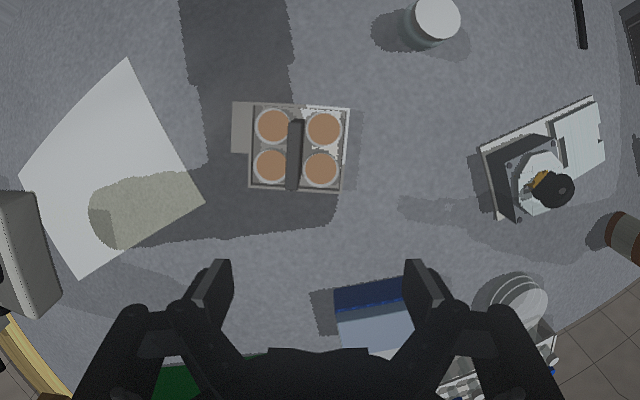

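w1 shows the dock around (325,157), with the notch dark at about (241,160). w2 shows the carrier around (298,148). I'll zoom in on both.

Run:
```python
import cv2
a=cv2.imread('pics/w1.png')[100:210,210:430]; cv2.imwrite('pics/w1c.png',cv2.resize(a,None,fx=3.6,fy=3.6,interpolation=cv2.INTER_CUBIC))
a=cv2.imread('pics/w1.png')[115:210,215:320]; cv2.imwrite('pics/w1k.png',cv2.resize(a,None,fx=6,fy=6,interpolation=cv2.INTER_CUBIC))
a=cv2.imread('pics/w2.png')[90:205,220:360]; cv2.imwrite('pics/w2c.png',cv2.resize(a,None,fx=5,fy=5,interpolation=cv2.INTER_CUBIC))
```

```text
(no output)
```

View pics/w1c.png

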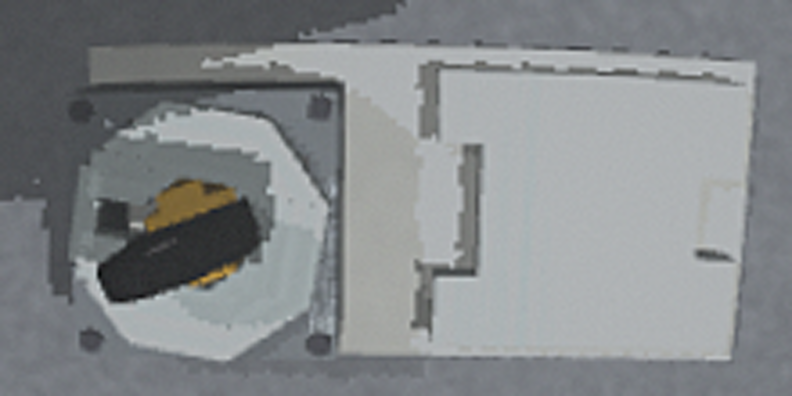

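View pics/w1k.png

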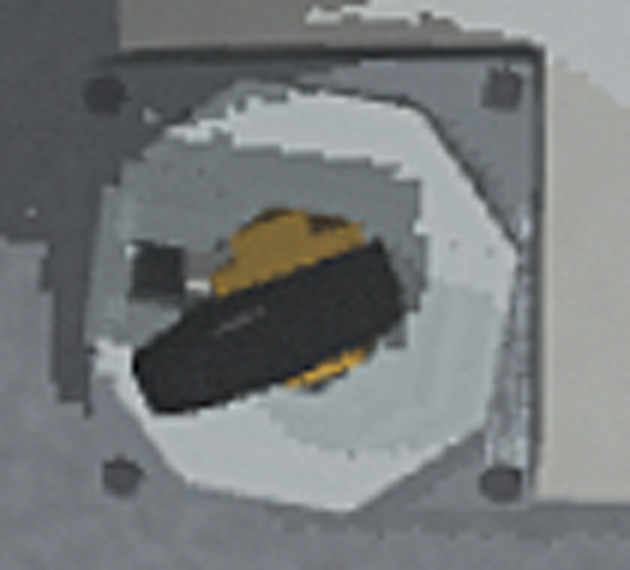

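View pics/w2c.png

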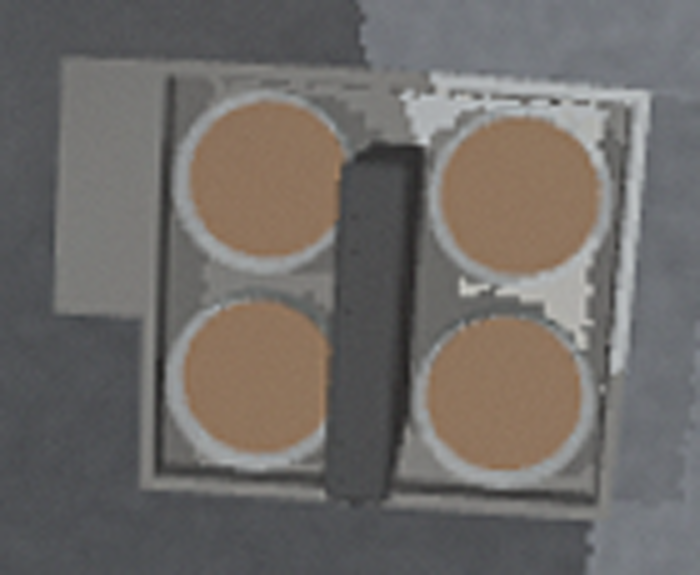

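Run:
```python
from h import *
p1=np.load('w1.npy',allow_pickle=True).item();p2=np.load('w2.npy',allow_pickle=True).item()
f=lambda c,s,ox,oy:(np.array(c,float)+.5)/s-.5+[ox,oy]
C=onz(p2,f([[650,92],[605,520],[140,490],[166,70]],5,220,90),.026,True)
print('carrier rim',C.round(4)[:,:2].tolist(),[np.linalg.norm(C[i]-C[(i+1)%4]).round(4) for i in range(4)],'c',C.mean(0).round(4))
for i in range(4):
  d=C[(i+1)%4]-C[i]; print(np.arctan2(d[1],d[0]).round(3))
D=onz(p2,f([[268,175],[522,190],[255,378],[502,395]],5,220,90),.022,True); print('dishes c z.022',D.mean(0).round(4)); 
D=onz(p2,f([[268,175],[522,190],[255,378],[502,395]],5,220,90),.028,True); print('dishes c z.028',D.mean(0).round(4)); 
P=onz(p1,f([[755,62],[736,358],[88,45]],3.6,210,100),.006,True); print('plate',P.round(4)[:,:2].tolist(),np.linalg.norm(P[0]-P[1]),np.linalg.norm(P[0]-P[2]),np.arctan2(*(P[0]-P[2])[:2]),)
B=onz(p1,f([[439,68],[434,355],[740,84],[729,357],[482,145],[478,273],[705,182],[697,252],[745,182],[738,255],[437,145],[434,270]],3.6,210,100),.018,True); print('block',B.round(4)[:,:2].tolist())
K=onz(p1,(np.array([[515,250],[90,185],[350,510],[240,85],[115,415],[415,100],[115,165],[185,490]],float)+.5)/6-.5+[215,115],.06,True); print('face',K.round(4)[:,:2].tolist())
```

```text
carrier rim [[0.4548, -0.245], [0.5371, -0.2812], [0.4986, -0.3727], [0.4181, -0.3352]] [np.float64(0.0898), np.float64(0.0992), np.float64(0.0887), np.float64(0.0974)] c [ 0.4772 -0.3085  0.026 ]
-0.414
-1.969
2.706
1.184
dishes c z.022 [ 0.4755 -0.3085  0.022 ]
dishes c z.028 [ 0.4748 -0.3078  0.028 ]
plate [[0.5183, 0.1131], [0.6212, 0.1263], [0.5405, -0.1066]] 0.10365061706352223 0.22086494669597712 -0.10066023242560064
block [[0.5361, 0.0081], [0.6294, 0.0187], [0.5264, 0.1052], [0.6178, 0.1191], [0.5586, 0.0247], [0.6, 0.0292], [0.56, 0.0989], [0.5835, 0.1005], [0.5579, 0.1126], [0.5824, 0.1149], [0.5604, 0.0106], [0.6008, 0.0149]]
face [[0.5759, -0.0204], [0.5721, -0.0944], [0.625, -0.0444], [0.5527, -0.0694], [0.6125, -0.0877], [0.5524, -0.0397], [0.5683, -0.0902], [0.6249, -0.0742]]
```

Carrier centre comes out at about (0.476,-0.308), yaw -0.41. The rim measures 89–90 × 97–99 mm against 90×100, so that agrees. The seat is at about (0.576,0.063), yaw 0.105. The plate measures 103.7×220.9 mm, also good. Now I'll grasp.

Run:
```python
from h import *
q=down(1.161)
ctrl.movep([.4762,-.3083,.13],q)
ctrl.movel([.4762,-.3083,.066],q,vel=.12); st()
gripper_to(.0); st()
ctrl.movel([.4762,-.3083,.10],q,vel=.12); st()
im,p=shot('wrist','w3')
ctrl.movel([.4762,-.3083,.22],q,vel=.25)
ctrl.movep([.576,.063,.21],down(1.676)); st()
im,p=shot('side','s3'); im,p=shot('wrist','w4')
```

```text
t 4.9 pos [ 0.4771 -0.3086  0.0674] gap 0.0853 F [0.3 1.  0.9] M [-0.08 -0.01 -0.02] q [-2.210e-01  1.600e-02 -2.880e-01  1.000e-03 -1.266e+00 -1.760e+00]
t 5.57 pos [ 0.4763 -0.3084  0.0662] gap 0.0113 F [-1.1  0.5  1.3] M [ 0.05 -0.09 -0.02] q [-0.221  0.016 -0.29   0.    -1.265 -1.76 ]
t 6.0 pos [ 0.4761 -0.308   0.0995] gap 0.0114 F [ 0.1  0.7 -3.4] M [0.   0.05 0.02] q [-2.210e-01 -8.000e-03 -2.500e-01 -1.000e-03 -1.329e+00 -1.760e+00]
t 8.12 pos [0.576  0.062  0.2099] gap 0.0114 F [ 0.  -0.3 -2.4] M [-0.02 -0.02 -0.02] q [ 0.453 -0.015 -0.055  0.    -1.531 -1.92 ]
```

View pics/w3.png

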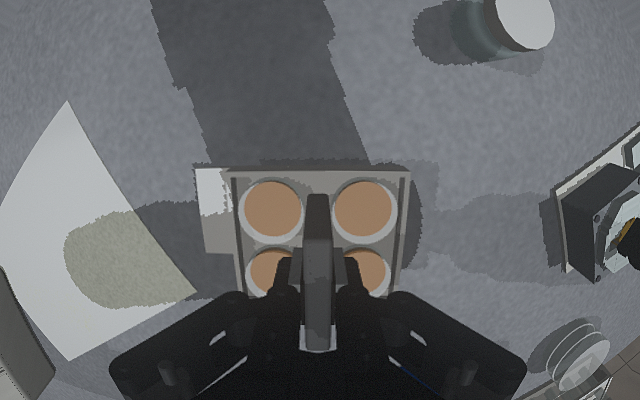

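View pics/w4.png

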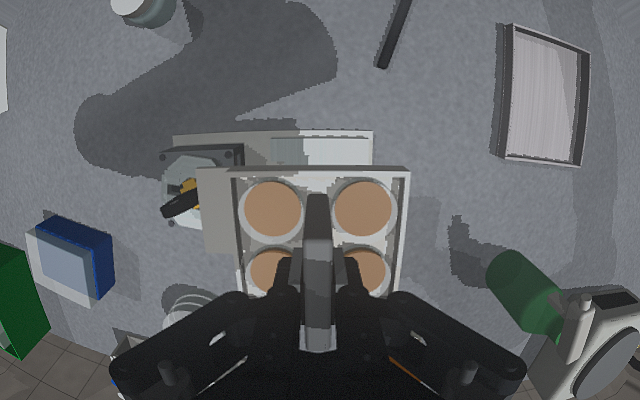

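View pics/s3.png

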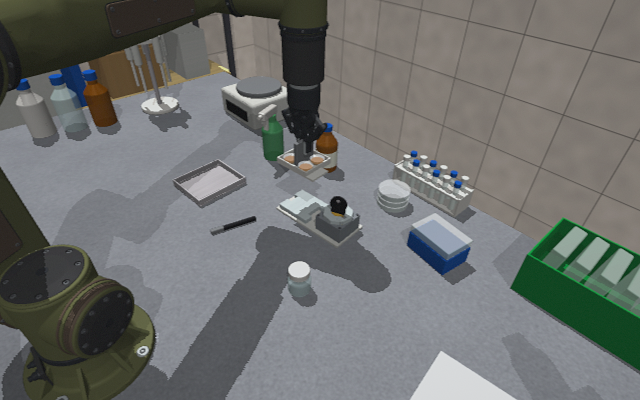

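The carrier is held level and square. Its near rim is at row ~168, with corners at about (231,170) and (410,167). I'll check its offset in the hand from those corners, and also look for the block's near edge to refine.

Run:
```python
from h import *
a=cv2.imread('pics/w4.png')[120:270,160:420]; cv2.imwrite('pics/w4c.png',cv2.resize(a,None,fx=3,fy=3,interpolation=cv2.INTER_CUBIC))
p=optics.camera_params('wrist'); e=np.array([.576,.062,.2099]); e=np.array(telemetry.read_eef_pos())
q=telemetry.read_ee_rot(); T=R.from_quat([q[1],q[2],q[3],q[0]])
print(np.round(R.from_quat([q[1],q[2],q[3],q[0]]).as_matrix(),3).tolist())
C=onz(p,[[231,170],[410,167],[398,290]],e[2]-.04,True); print(T.inv().apply(C-e).round(4).tolist())
st()
```

```text
[[0.0, -0.995, -0.103], [-0.0, -0.103, 0.995], [-1.0, -0.0, -0.0]]
[[0.04, 0.0456, -0.0474], [0.04, 0.0473, 0.0489], [0.04, -0.031, 0.0499]]
t 8.22 pos [0.5761 0.0618 0.2101] gap 0.0112 F [-0.1  0.1 -1.7] M [-0.06 -0.01  0.05] q [ 0.453 -0.015 -0.055  0.    -1.531 -1.92 ]
```

View pics/w4c.png

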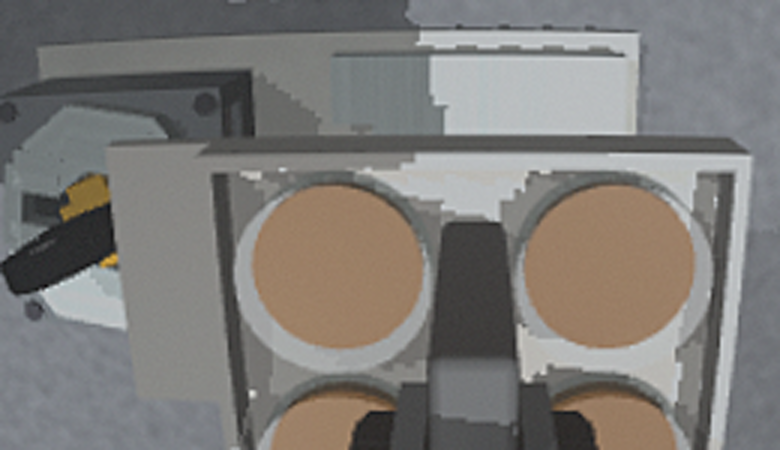

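Run:
```python
from h import *
p=optics.camera_params('wrist')
f=lambda c,s,ox,oy:(np.array(c,float)+.5)/s-.5+[ox,oy]
B=onz(p,f([[332,54],[629,54]],3,160,120),.018,True); P=onz(p,f([[38,48],[638,33]],3,160,120),.006,True); 
yaw=.105; X=np.array([np.cos(yaw),np.sin(yaw)]);Y=np.array([-X[1],X[0]])
for n,Q in (('block',B),('plate',P)):
    d=Q[:,:2]-[.576,.063]; print(n,Q.round(4)[:,:2].tolist(),'local',(d@X).round(4),(d@Y).round(4))
```

```text
block [[0.5357, 0.0088], [0.5253, 0.1084]] local [-0.0458 -0.0457] [-0.0496  0.0505]
plate [[0.5418, -0.106], [0.5186, 0.1128]] local [-0.0517 -0.0519] [-0.1645  0.0555]
```

The edges agree with the seat estimate to within 0.7 mm and about 0.001 rad. I'll lower it with a force watch.

Run:
```python
from h import *
q=down(1.676); s=[.5758,.0633]
ctrl.movel(s+[.095],q,vel=.15)
for z in (.088,.083,.079,.0765,.075,.074):
    ctrl.movel(s+[z],q,vel=.05); F=telemetry.read_force(); print(z,np.round(F,1),np.round(telemetry.read_eef_pos(),4))
    if F[2]>12: break
st(); shot('side','s5')
im,p=shot('wrist','w5')
```

```text
0.088 [ 0.5  1.  -2.6] [0.5757 0.0633 0.0879]
0.083 [-0.5  0.4 -2.7] [0.5755 0.0632 0.0825]
0.079 [-0.3 -0.8 -3.5] [0.5756 0.0632 0.0786]
0.0765 [ 0.2 -0.9 -2.5] [0.5757 0.0633 0.0763]
0.075 [ 0.7 -0.1 -3.2] [0.5757 0.0633 0.0749]
0.074 [ 0.1  0.5 -0.8] [0.576  0.0634 0.0743]
t 10.68 pos [0.576  0.0634 0.0743] gap 0.0116 F [ 0.1  0.5 -0.8] M [ 0.01 -0.09  0.02] q [ 0.456  0.041 -0.248  0.    -1.281 -1.921]
```

View pics/w5.png

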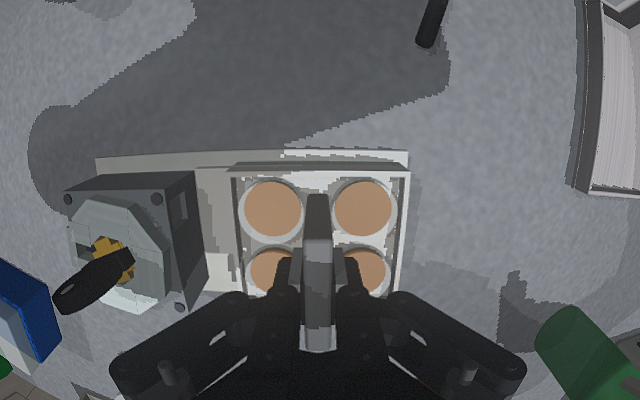

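The carrier went down freely to the home height, with the feet 10 mm below the block top and so in the notches. Now I'll release it and look at the lock.

Run:
```python
from h import *
q=down(1.676); s=[.5758,.0633]
ctrl.movel(s+[.0735],q,vel=.05); st()
gripper_to(.06); st()
ctrl.movel(s+[.17],q,vel=.25)
ctrl.movep([.573,-.026,.22],down(3.61-2*np.pi)); st()
im,p=shot('wrist','w6'); np.save('w6.npy',p,allow_pickle=True)
cv2.imwrite('pics/w6c.png',cv2.resize(im[80:240,220:420],None,fx=3.7,fy=3.7,interpolation=cv2.INTER_CUBIC))
im,p=shot('side','s6'); cv2.imwrite('pics/s6c.png',cv2.resize(im[160:260,250:390],None,fx=5,fy=5,interpolation=cv2.INTER_CUBIC))
```

```text
t 11.03 pos [0.5761 0.0633 0.0742] gap 0.0115 F [-0.7 -0.4  2.1] M [0.05 0.47 0.04] q [ 0.456  0.041 -0.248  0.    -1.28  -1.921]
t 11.55 pos [0.5758 0.0633 0.0734] gap 0.0601 F [ 0.6 -0.2 -0. ] M [-0.02 -0.02 -0.01] q [ 0.456  0.042 -0.249  0.    -1.28  -1.921]
t 13.89 pos [ 0.5729 -0.0259  0.2195] gap 0.0598 F [ 0.3  0.2 -0.1] M [-0.01 -0.    0.  ] q [ 0.304 -0.031 -0.053 -0.    -1.549  0.163]
```

View pics/w6.png

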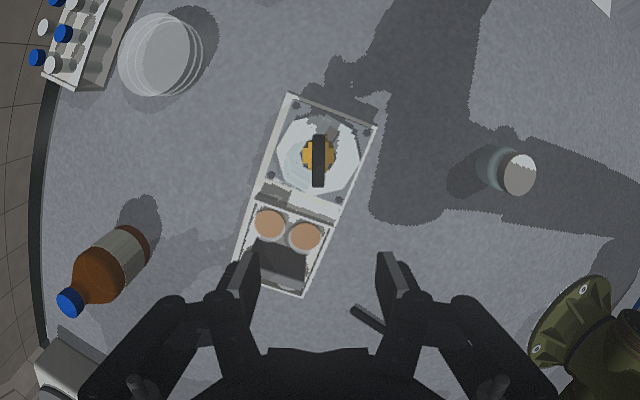

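View pics/w6c.png

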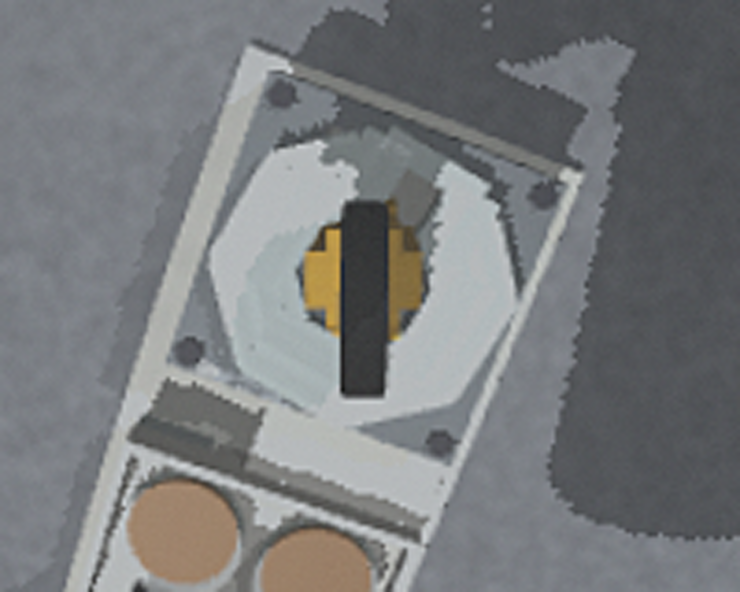

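View pics/s6c.png

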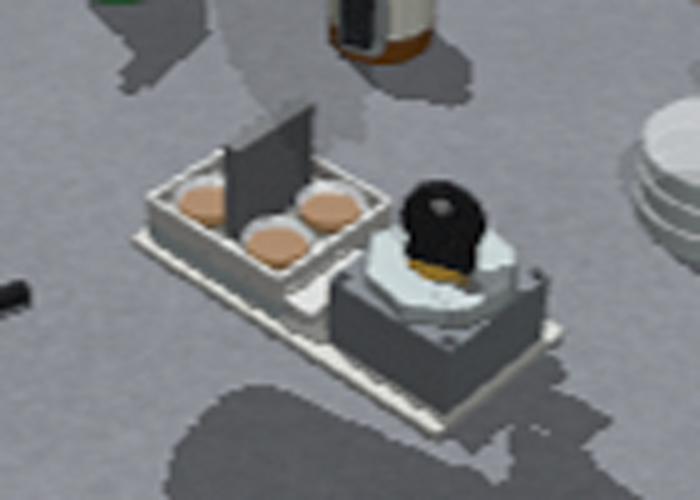

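The key bow is vertical in w6 at about (318,160), so it is aligned with the jaw plane. The notch shows at crop (~420,190) in w6 and (~133,271) in w1k. I'll compute the bearing of the notch from the lock axis.

```bash
python3 - <<'E'
from h import *
p1=np.load('w1.npy',allow_pickle=True).item();p6=np.load('w6.npy',allow_pickle=True).item()
f=lambda c,s,ox,oy:(np.array(c,float)+.5)/s-.5+[ox,oy]
L=np.array([.5883,-.0560]); yaw=.105
def rep(n,Q):
    d=Q[:,:2]-L; b=np.arctan2(d[:,1],d[:,0]); print(n,'r',np.hypot(*d.T).round(4),'plug',((yaw-np.pi/2-b+np.pi)%(2*np.pi)-np.pi).round(3), Q[:,:2].round(4).tolist())
rep('w1 notch out',onz(p1,f([[132,245],[135,298],[133.5,271]],6,215,115),.06,True))
rep('w6 notch out',onz(p6,f([[405,168],[441,182],[423,175]],3.7,220,80),.06,True))
rep('w1 bow ends',onz(p1,f([[148,385],[390,265],[269,325]],6,215,115),.086,True))
B=onz(p6,f([[363,203],[363,397],[363,300]],3.7,220,80),.086,True);rep('w6 bow ends',B); d=B[1]-B[0]; print(np.linalg.norm(d))
print('octagon w6'); rep('o',onz(p6,f([[212,250],[278,148],[322,412],[430,405],[515,310],[495,190]],3.7,220,80),.06,True))
E
python3 - <<'E'
import cv2
a=cv2.imread('pics/w6.png')[112:170,290:350]; cv2.imwrite('pics/w6k.png',cv2.resize(a,None,fx=10,fy=10,interpolation=cv2.INTER_CUBIC))
E
```

```text
w1 notch out r [0.0309 0.0293 0.0297] plug [0.314 0.007 0.168] [[0.5819, -0.0862], [0.5912, -0.0851], [0.5864, -0.0857]]
w6 notch out r [0.03   0.0313 0.0303] plug [-0.008  0.296  0.147] [[0.5917, -0.0858], [0.5824, -0.0867], [0.587, -0.0863]]
w1 bow ends r [0.0227 0.0215 0.0012] plug [-0.398  2.623  1.003] [[0.5992, -0.0758], [0.5757, -0.0385], [0.5873, -0.0568]]
w6 bow ends r [0.0222 0.0222 0.0004] plug [-0.352  2.767  0.234] [[0.5981, -0.0759], [0.5781, -0.0363], [0.5882, -0.0564]]
0.04437209391935011
octagon w6
o r [0.0377 0.0388 0.0349 0.0359 0.0387 0.0397] plug [-1.714 -0.91   3.072  2.278  1.387  0.59 ] [[0.6248, -0.0467], [0.6212, -0.0764], [0.5822, -0.0217], [0.5587, -0.0356], [0.5512, -0.067], [0.5698, -0.0911]]
```

View pics/w6k.png

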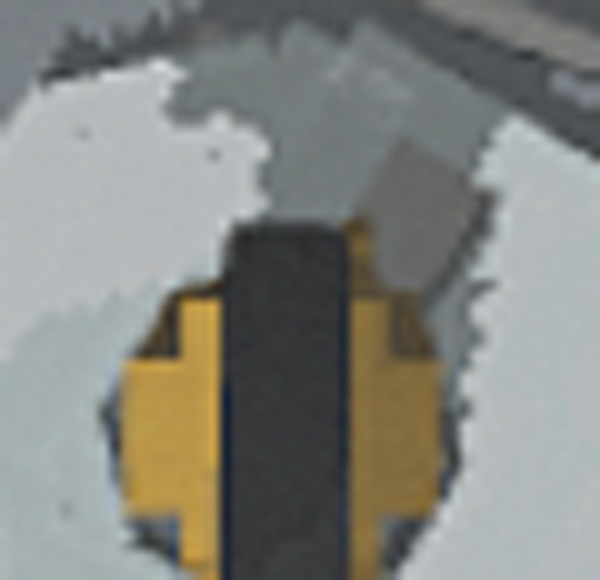

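Release is at plug ≈ 0.155 (the two views give 0.168 and 0.147). The key now stands at -0.352, with the bow centre at (0.5882,-0.0563). Its width of 44.4 mm checks. I'll grasp it and turn.

```bash
cat >> h.py <<'E'
def kyaw(pl): return .105-pl+np.pi-2*np.pi
E
python3 - <<'E'
from h import *
k=[.5882,-.0563]
ctrl.movep(k+[.15],down(kyaw(-.352)))
ctrl.movel(k+[.093],down(kyaw(-.352)),vel=.15); st()
gripper_to(0); st()
q0=np.array(telemetry.read_joint_positions()); np.save('q0.npy',q0)
for pl in (.2,.55,.9,1.25,1.6,1.8):
    q=q0.copy(); q[5]-=pl+.352; ctrl.move_joints(list(q)); print(pl,telemetry.read_clock(),np.round(telemetry.read_force(),1),np.round(telemetry.read_ft_torque(),2))
    if abs(telemetry.read_ft_torque()[2])>1: break
st()
E
```

```text
t 14.93 pos [ 0.5891 -0.0561  0.095 ] gap 0.06 F [ 0.6  0.3 -0.4] M [-0.03  0.02 -0.02] q [ 2.440e-01  5.800e-02 -1.930e-01  1.000e-03 -1.318e+00  2.130e-01]
t 15.44 pos [ 0.5886 -0.0563  0.0938] gap 0.0091 F [-1.4  0.5  2.7] M [ 0.16  0.06 -0.04] q [ 0.244  0.058 -0.194  0.    -1.317  0.213]
0.2 16.0333 [-4.5 -0.5  4.2] [-0.35  1.47  0.06]
0.55 16.4583 [-5.2  0.2  4.2] [0.05 1.98 0.02]
0.9 16.8833 [-3.2 -1.   3.1] [-0.48  1.   -0.03]
1.25 17.3083 [-4.2 -2.9  4.3] [-0.78  1.36  0.  ]
1.6 17.7333 [-5.5 -1.3  3.6] [-0.63  1.84 -0.01]
1.8 18.0417 [-5.8 -0.7  4. ] [-0.37  2.04 -0.05]
t 18.04 pos [ 0.5881 -0.0563  0.0938] gap 0.0092 F [-5.8 -0.7  4. ] M [-0.37  2.04 -0.05] q [ 0.244  0.058 -0.194  0.    -1.319 -1.934]
```

Run:
```python
from h import *
q0=np.load('q0.npy')
for pl in (1.86,1.92,1.97,2.02):
    q=q0.copy(); q[5]-=pl+.352; ctrl.move_joints(list(q)); ctrl.hold(.15); M=telemetry.read_ft_torque(); print(pl,telemetry.read_clock(),np.round(telemetry.read_force(),1),np.round(M,2),telemetry.read_joint_positions()[5]-q[5])
    if abs(M[2])>.4: break
st()
im,p=shot('wrist','w7'); cv2.imwrite('pics/w7c.png',cv2.resize(im[100:340,180:480],None,fx=2.5,fy=2.5,interpolation=cv2.INTER_CUBIC))
im,p=shot('top','t7');cv2.imwrite('pics/t7c.png',cv2.resize(im[165:265,255:395],None,fx=5,fy=5,interpolation=cv2.INTER_CUBIC))
```

```text
1.86 18.4417 [-5.8 -0.9  4. ] [-0.35  2.07  0.03] 0.004642220396244845
1.92 18.8417 [-6.  -0.5  4.6] [-0.34  2.07  0.04] 0.004672105949075078
1.97 19.2417 [-4.9 -0.4  5.4] [-0.27  2.08  0.01] 0.004688420715277086
2.02 19.6417 [-5.4 -0.7  4.3] [-0.27  2.18  0.7 ] 0.0058296796165535625
t 19.64 pos [ 0.5881 -0.0561  0.0938] gap 0.0092 F [-5.4 -0.7  4.3] M [-0.27  2.18  0.7 ] q [ 0.244  0.058 -0.194  0.    -1.319 -2.153]
```

View pics/w7c.png

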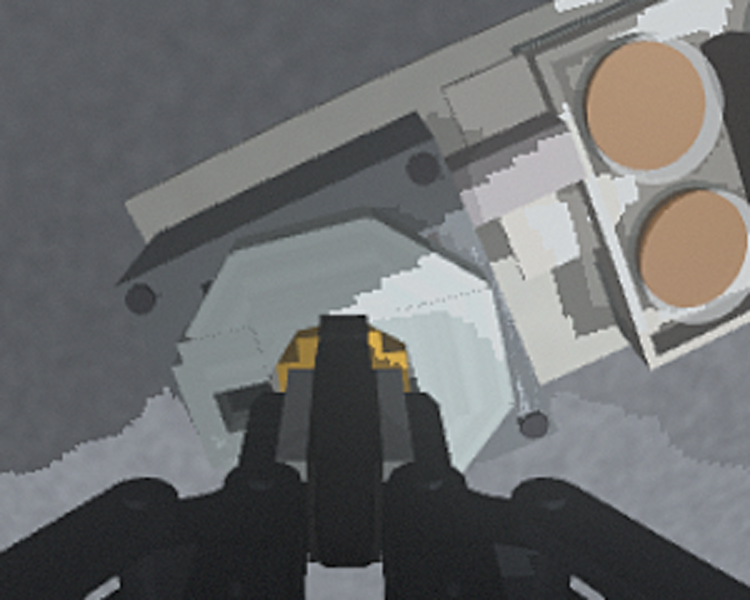

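View pics/t7c.png

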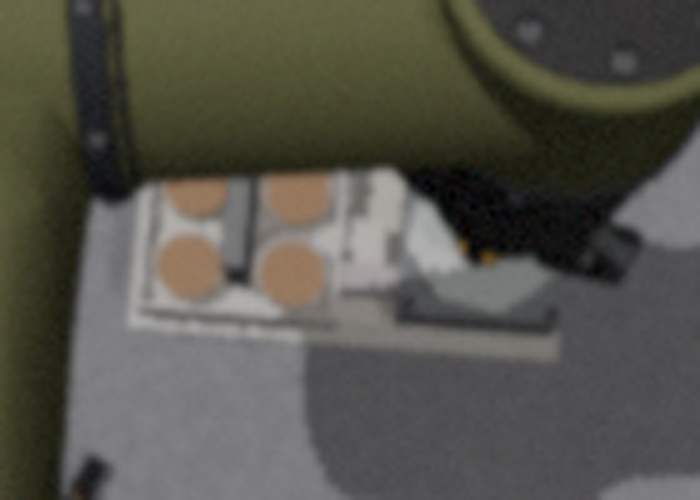

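The stop is felt at 2.02 (Mz 0.7), and the bolt shows over the flange at about (500,90) in w7c. I'll turn back to release and lift while watching the force.

Run:
```python
from h import *
q0=np.load('q0.npy')
q=q0.copy(); q[5]-=.155+.352; ctrl.move_joints(list(q)); ctrl.hold(.2); st()
e=np.array(telemetry.read_eef_pos())
ok=True
e=np.array([.5882,-.0563,.093])
for dz in (.003,.006,.009,.012,.016,.02):
    ctrl.movel(list(e+[0,0,dz]),None,vel=.04); F=telemetry.read_force(); print(dz,np.round(F,1),np.round(telemetry.read_eef_pos(),4))
    if F[2]<-10: ok=False;break
st(); print(ok)
```

```text
t 21.57 pos [ 0.5881 -0.0559  0.0938] gap 0.0094 F [-6.  -0.2  5.1] M [ 0.09  2.22 -0.09] q [ 2.440e-01  5.800e-02 -1.940e-01 -1.000e-03 -1.319e+00 -2.890e-01]
0.003 [-1.8  0.2 -1.1] [ 0.588  -0.056   0.0953]
0.006 [-2.9  0.8 -0.5] [ 0.5881 -0.0561  0.0989]
0.009 [-3.2  1.  -1.1] [ 0.5881 -0.0563  0.1022]
0.012 [-2.7  0.4 -0.2] [ 0.5882 -0.0563  0.1053]
0.016 [-2.9  0.3 -0.6] [ 0.5883 -0.0563  0.1094]
0.02 [-2.3  0.5 -0.4] [ 0.5884 -0.0563  0.1134]
t 23.07 pos [ 0.5884 -0.0563  0.1134] gap 0.0094 F [-2.3  0.5 -0.4] M [ 0.09  0.91 -0.02] q [ 0.244  0.046 -0.17   0.    -1.353 -0.294]
True
```

Lifting goes freely past the 5 mm catch, with Fz about -0.5 N. I'll finish pulling it out, look, and refine the tray from the w4 picture by carrying the fixed tool-to-camera transform.

Run:
```python
from h import *
ctrl.movel([.5882,-.0563,.22],None,vel=.15); st()
p=optics.camera_params('wrist'); e=np.array(telemetry.read_eef_pos()); w=telemetry.read_ee_rot(); T=R.from_quat([w[1],w[2],w[3],w[0]])
M=R.from_rotvec(p['rvec']); c=M.inv().apply(-p['tvec'])
ct=T.inv().apply(c-e); Mt=M*T
im,_=shot('wrist','w8'); shot('side','s8')
w=down(1.676); T4=R.from_quat([w[1],w[2],w[3],w[0]]); M4=Mt*T4.inv(); c4=np.array([.5761,.0618,.2101])+T4.apply(ct)
p4=dict(p,rvec=M4.as_rotvec(),tvec=-M4.apply(c4))
C=onz(p4,[[504,24],[590,52],[581,167],[501,158]],.022,True)[:,:2]; print(C.round(4).tolist(),C.mean(0),[np.linalg.norm(C[i]-C[(i+1)%4]).round(3) for i in range(4)])
r=np.array([.44,.327])/np.hypot(.44,.327); ph=np.arctan2(r[1],r[0])
def tilt(t,ph):
    x=np.array([np.sin(t)*np.cos(ph),np.sin(t)*np.sin(ph),-np.cos(t)]); z=np.array([np.sin(ph),-np.cos(ph),0]); y=np.cross(z,x); q=R.from_matrix(np.c_[x,y,z]).as_quat(); return [q[3],q[0],q[1],q[2]],x
for t in (.6,.785,.95):
    q,x=tilt(t,ph); tip=np.array([.44+.038*r[0],.327+.038*r[1],.008]); tcp=tip-x*.082
    for dz in (0,.12): print(t,tcp.round(3),ctrl.inverse_kinematics(list(tcp+[0,0,dz]),q))
```

```text
t 23.94 pos [ 0.5879 -0.0561  0.2187] gap 0.0091 F [ 0.7  0.7 -2.2] M [-0.03  0.02 -0.04] q [ 0.244  0.015 -0.009 -0.    -1.547 -0.294]
[[0.3692, 0.2459], [0.3535, 0.3958], [0.51, 0.4096], [0.522, 0.2649]] [0.43867966 0.3290323 ] [np.float64(0.151), np.float64(0.157), np.float64(0.145), np.float64(0.154)]
0.6 [0.433 0.322 0.076] [ 1.15278101 -0.60727001 -1.01979583  0.46075149 -0.67385858  0.76500145]
0.6 [0.433 0.322 0.076] [ 1.17653067 -0.66945183 -0.80803099  0.36766505 -0.9342667   0.88863424]
0.785 [0.424 0.315 0.066] None
0.785 [0.424 0.315 0.066] [ 1.21726784 -0.88649698 -1.06696675  0.57992838 -0.78228132  0.703386  ]
0.95 [0.417 0.31  0.056] None
0.95 [0.417 0.31  0.056] None
```

View pics/s8.png

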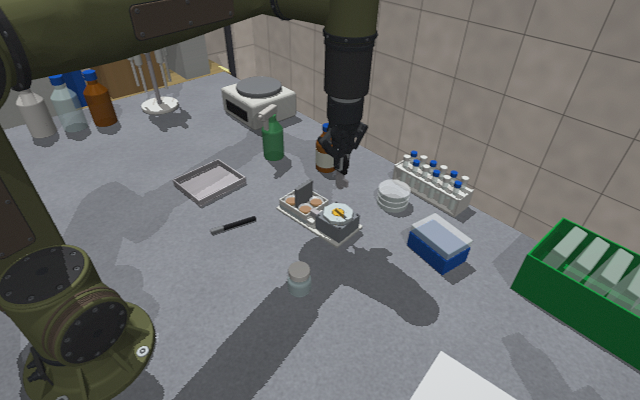

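View pics/w8.png

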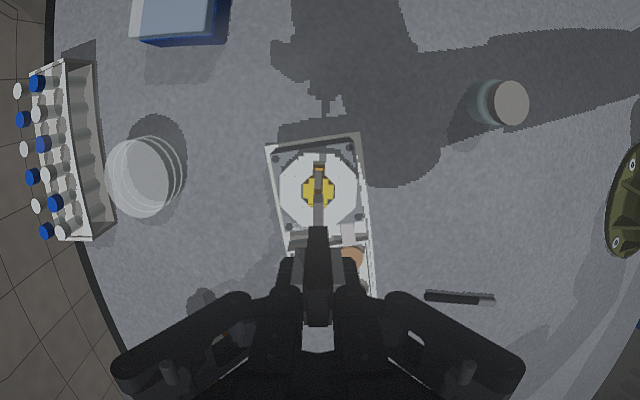

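The key is out and in the gripper, and the tray centre is (0.439,0.329). I'll search for a feasible tilt direction.

```bash
cat >> h.py <<'E'
TR=np.array([.439,.329])
def tilt(t,ph):
    x=np.array([np.sin(t)*np.cos(ph),np.sin(t)*np.sin(ph),-np.cos(t)]); z=np.array([np.sin(ph),-np.cos(ph),0]); y=np.cross(z,x); q=R.from_matrix(np.c_[x,y,z]).as_quat(); return [q[3],q[0],q[1],q[2]],x
def tcp_for(t,ph,ztip,off=.038):
    q,x=tilt(t,ph); tip=np.array([TR[0]+off*np.cos(ph),TR[1]+off*np.sin(ph),ztip]); return tip-x*.082,q
E
python3 - <<'E'
from h import *
for t in (.785,.95,1.1):
  for d in np.arange(-180,180,30):
    r=[]
    for z in (.008,.10):
        p,q=tcp_for(t,np.radians(d),z); j=ctrl.inverse_kinematics(list(p),q); r.append(None if j is None else np.round(j,2).tolist())
    if r[0] is not None: print(t,d,p.round(3),r)
E
```

```text
0.785 -180 [0.459 0.329 0.158] [[0.67, 0.57, 0.39, -0.51, -1.99, -2.31], [0.67, 0.51, 0.48, -0.55, -2.13, -2.39]]
0.785 -150 [0.456 0.339 0.158] [[0.85, 0.66, 0.43, -0.26, -2.08, -1.93], [0.85, 0.6, 0.53, -0.29, -2.23, -1.98]]
0.785 -120 [0.449 0.346 0.158] [[1.02, 0.63, 0.29, 0.02, -2.01, -1.54], [1.02, 0.57, 0.37, 0.02, -2.16, -1.54]]
0.785 -90 [0.439 0.349 0.158] [[1.18, 0.49, -0.0, 0.28, -1.82, -1.22], [1.18, 0.42, 0.07, 0.29, -1.96, -1.18]]
0.785 -60 [0.429 0.346 0.158] [[1.32, 0.26, -0.37, 0.52, -1.56, -0.97], [1.32, 0.17, -0.3, 0.52, -1.7, -0.89]]
0.785 -30 [0.422 0.339 0.158] [[1.39, -0.05, -0.77, 0.77, -1.28, -0.74], [1.4, -0.15, -0.67, 0.73, -1.43, -0.61]]
0.785 60 [0.429 0.312 0.158] [[0.97, -0.68, -0.96, -0.11, -0.51, 1.72], [0.97, -0.76, -0.84, -0.08, -0.71, 1.69]]
0.785 90 [0.439 0.309 0.158] [[0.5, -0.22, -0.43, -0.78, -1.07, 2.93], [0.52, -0.32, -0.35, -0.72, -1.19, 2.78]]
0.785 120 [0.449 0.312 0.158] [[0.45, 0.13, -0.1, -0.79, -1.47, -2.93], None]
0.785 150 [0.456 0.319 0.158] [[0.53, 0.39, 0.19, -0.68, -1.77, -2.63], [0.52, 0.31, 0.27, -0.7, -1.9, -2.73]]
0.95 -180
[... 1358 characters left out ...]
 0.74, 0.14, 0.35, -2.02, -1.25], [1.21, 0.65, 0.17, 0.38, -2.13, -1.19]]
1.1 -60 [0.421 0.359 0.137] [[1.38, 0.48, -0.33, 0.63, -1.71, -1.1], [1.38, 0.36, -0.3, 0.65, -1.83, -1.01]]
1.1 -30 [0.409 0.347 0.137] [[1.47, 0.14, -0.82, 0.97, -1.41, -1.01], [1.48, -0.01, -0.78, 0.94, -1.52, -0.86]]
1.1 60 [0.421 0.299 0.137] [[0.57, -0.64, -0.87, -0.99, -0.51, 2.73], [0.91, -1.0, -1.05, -0.3, -0.44, 1.91]]
1.1 90 [0.439 0.294 0.137] [[0.19, -0.05, -0.41, -1.17, -1.25, -2.9], None]
1.1 120 [0.457 0.299 0.137] [[0.25, 0.33, -0.01, -1.04, -1.65, -2.72], [0.25, 0.2, 0.03, -1.05, -1.73, -2.86]]
1.1 150 [0.469 0.311 0.137] [[0.4, 0.62, 0.36, -0.89, -1.99, -2.57], [0.39, 0.52, 0.41, -0.94, -2.09, -2.7]]
```

```bash
python3 - <<'E'
from h import *
d=np.radians(-120)
ctrl.movep([.445,.34,.22],down(d-np.pi/2)); st()
p,q=tcp_for(.9,d,.08); ctrl.movep(list(p),q); st()
shot('side','s9')
for z in (.03,.015,.009,.006):
    p,q=tcp_for(.9,d,z); ctrl.movel(list(p),q,vel=.1 if z>.02 else .05); F=telemetry.read_force(); print(z,np.round(F,1))
    if F[2]>5: break
st(); shot('side','s10'); shot('wrist','w10')
E
python3 -c "
import cv2
for n in('s9','s10'):
  a=cv2.imread('pics/%s.png'%n)[60:240,120:400]; cv2.imwrite('pics/%sc.png'%n,cv2.resize(a,None,fx=2.8,fy=2.8))"
```

```text
t 25.6 pos [0.4454 0.3395 0.2199] gap 0.0093 F [ 0.3 -0.7 -1.4] M [-0.04 -0.03 -0.03] q [ 1.01  -0.067 -0.087  0.    -1.551 -1.534]
t 26.48 pos [0.453  0.3516 0.132 ] gap 0.0094 F [-0.6 -0.5  0.1] M [ 1.97 -1.18  0.  ] q [ 1.022  0.682  0.432  0.025 -2.217 -1.541]
0.03 [ 0.7 -0.5 -1.4]
0.015 [-0.4 -0.2 -0.4]
0.009 [-0.6 -1.4  2.9]
0.006 [ 0.1 -0.5  7.1]
t 28.15 pos [0.4526 0.3514 0.059 ] gap 0.0093 F [ 0.1 -0.5  7.1] M [-0.44  0.01  0.21] q [ 1.023  0.742  0.382  0.024 -2.111 -1.544]
```

View pics/s10c.png

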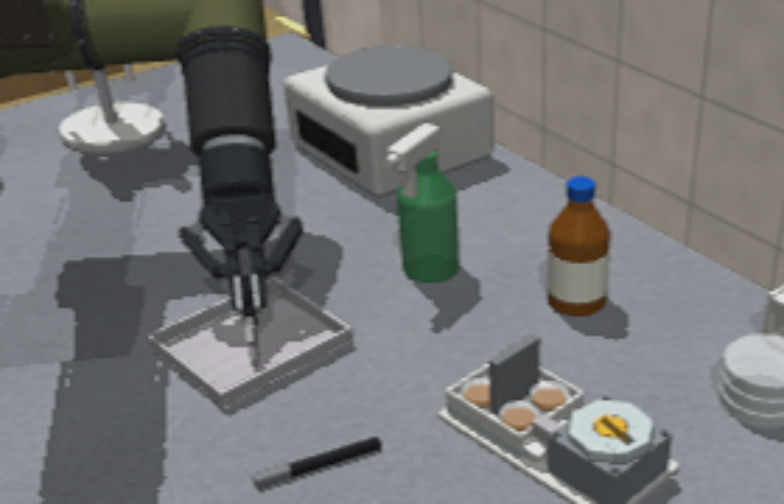

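View pics/w10.png

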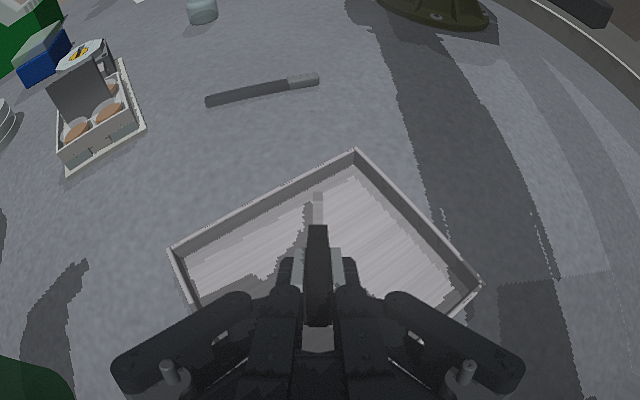

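The key leans 0.9 rad from vertical with its tip on the tray floor, well inside the tray. The bolt is over the flange. I'll release and back off along the tool axis.

Run:
```python
from h import *
gripper_to(.05); st()
e=np.array(telemetry.read_eef_pos()); q,x=tilt(.9,np.radians(-120))
ctrl.movel(list(e-x*.10+[0,0,.02]),q,vel=.12); st()
ctrl.movel(list(np.array(telemetry.read_eef_pos())+[0,0,.06]),q,vel=.15); st()
for n in('side','wrist','top'):
    im,p=shot(n,n[0]+'11')
    if n=='side': cv2.imwrite('pics/s11c.png',cv2.resize(im[60:240,120:400],None,fx=2.8,fy=2.8))
    if n=='top': cv2.imwrite('pics/t11c.png',cv2.resize(im[160:300,140:400],None,fx=3,fy=3))
```

```text
t 28.72 pos [0.4521 0.3517 0.0567] gap 0.05 F [ 0.3  0.  -0.2] M [ 1.87 -1.11 -0.03] q [ 1.023  0.744  0.381  0.022 -2.108 -1.544]
t 29.81 pos [0.4911 0.4194 0.1383] gap 0.0497 F [-1.2  0.7  0.1] M [ 1.86 -1.11 -0.04] q [ 1.025  0.916  0.8    0.024 -2.355 -1.54 ]
t 30.36 pos [0.4909 0.4194 0.1981] gap 0.05 F [-0.2 -0.5 -0.2] M [ 1.85 -1.06 -0.03] q [ 1.025  0.902  0.886  0.027 -2.454 -1.536]
```

View pics/s11c.png

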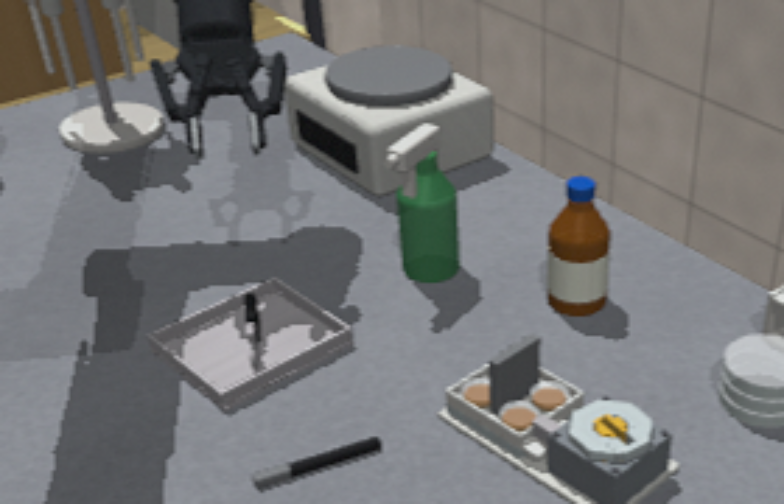

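View pics/w11.png

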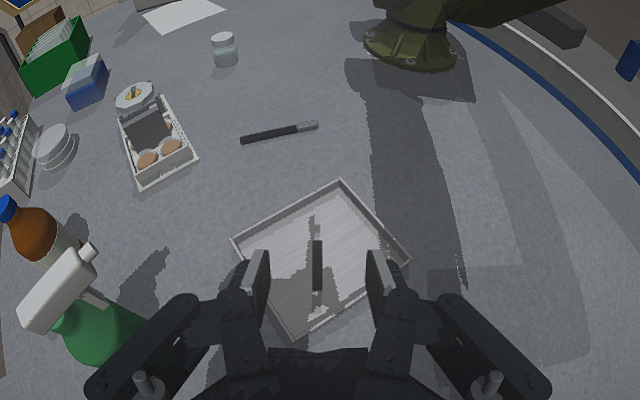

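View pics/t11c.png

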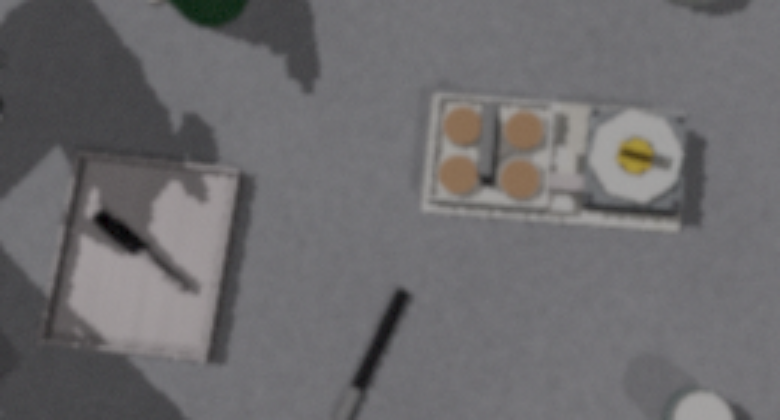

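The key lies inside the tray, on its narrow edge. The carrier is seated and the bolt is over the flange. I'll wait a little to confirm the key is steady before handing in.

Run:
```python
from h import *
ctrl.hold(2.0)
a=cv2.imread('pics/s11.png'); b,p=shot('side','s12'); t,pt=shot('top','t12'); ta=cv2.imread('pics/t11.png')
print('side diff tray',cv2.absdiff(a,b)[150:210,165:255].max(),'top diff tray',cv2.absdiff(ta,t)[205:290,145:230].max())
c=np.hstack([cv2.resize(b[150:210,165:255],None,fx=8,fy=8,interpolation=cv2.INTER_CUBIC)]); cv2.imwrite('pics/s12c.png',c)
cv2.imwrite('pics/s12d.png',cv2.resize(b[175:250,265:375],None,fx=7,fy=7,interpolation=cv2.INTER_CUBIC))
# bow ends in top view, near bow height
B=onz(pt,(np.array([[100,216],[137,246]])+.5)/3-.5+[140,160],.045); print(B.round(3), B.mean(0)[:2]-TR)
# bystander shift: top diff against the start
t0=cv2.imread('pics/top0.png'); d=cv2.absdiff(t0,t).max(2)>60; n,l,s,cc=cv2.connectedComponentsWithStats(d.astype(np.uint8)); print([(cc[i].round().tolist(),int(s[i,4])) for i in range(1,n) if s[i,4]>15])
st()
```

```text
side diff tray 22 top diff tray 21
[[0.461 0.363 0.045]
 [0.443 0.327 0.045]] [0.01260546 0.01612779]
[([23.0, 123.0], 2520), ([85.0, 176.0], 2908), ([18.0, 156.0], 67), ([295.0, 202.0], 110), ([298.0, 215.0], 188), ([314.0, 203.0], 96), ([352.0, 210.0], 119), ([312.0, 220.0], 94), ([183.0, 239.0], 228), ([445.0, 277.0], 125), ([58.0, 360.0], 7024), ([145.0, 318.0], 28), ([160.0, 339.0], 324), ([168.0, 372.0], 68), ([177.0, 394.0], 53)]
t 32.61 pos [0.491  0.4194 0.1983] gap 0.0498 F [ 0.2  0.7 -0.2] M [ 1.91 -1.06 -0.  ] q [ 1.025  0.903  0.887  0.027 -2.455 -1.536]
```

View pics/s12c.png

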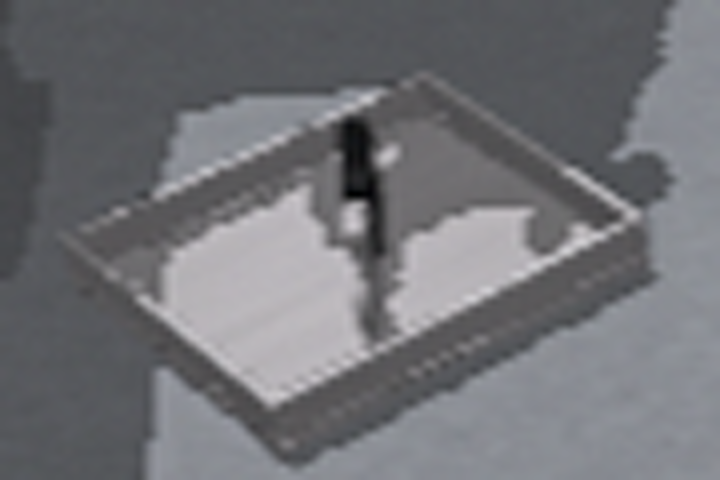

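View pics/s12d.png

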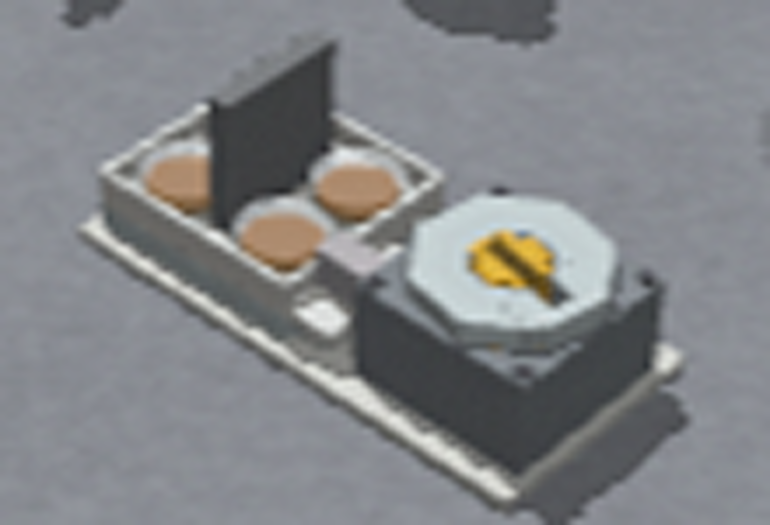

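View pics/t12.png

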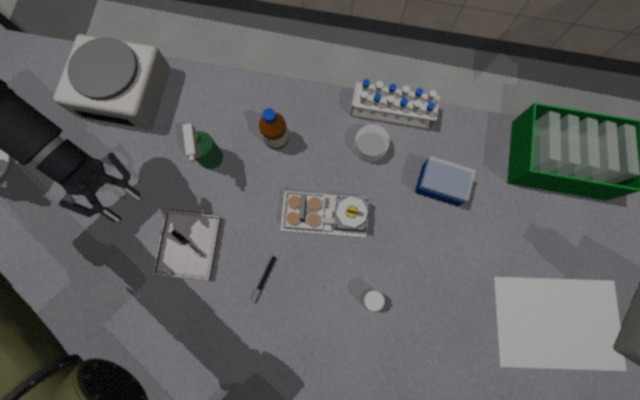

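The key has been still for 2 s with its bow about 20 mm from the tray centre. The bolt shows over the flange, the carrier sits square and the bystanders haven't moved. Handing in.

```bash
python3 -c "
from rig import ctrl,telemetry
ctrl.sign_off(); print(telemetry.read_clock())"
```

```text
the job is handed in; nothing more can be done
the job is handed in; nothing more can be done
```

I finished the task and handed it in at about 32.6 s of the 67 s allowed; no verdict was reported.

- **Carrier:** I set it on the dock level. It went down freely to the home height with no jamming, and in the last pictures it still sat square on the dock.
- **Bolt:** I turned the key clockwise until I felt the stop, at a commanded key angle of 2.02 rad with 0.7 N m at the wrist. That includes the key's play. The last pictures show the bolt over the flange; I saw this but did not measure its travel.
- **Key:** The two views of the notch put the release at 0.168 and 0.147 rad. I turned back to 0.155 and it lifted out with no catch.
- **Tray:** The key lies inside the tray, its bow about 20 mm from the centre. It rests on its narrow edge, not flat, but two pictures 2 s apart showed no movement.
- **Other things on the bench:** Comparing the start and end top views, the only changes were in the arm and its shadow, the carrier, the dock and the key. No bystander had moved.

None of my checks failed. The closest to a disagreement was the tray's size in the two views: its sides read up to 11 mm off the stated 160 × 140 mm, which is small against the placing tolerance.

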